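Seat the relays and shut the controller box

TASK

In the open grey controller enclosure, push each of the three blue relay modules straight down until it is fully home in its socket, keeping off the glass fuses beside them. Then swing the lid over and press its edge down until it snaps onto its catch and stays shut, without disturbing the spool, screwdriver and jar standing around.

Things in the scene. Friction and masses are not known exactly. Their poses are not given: they have to be found in the camera images.
- enclosure: Grey open-topped enclosure fixed to the bench, 220 (its x) x 170 (its y) x 75 mm high, walls 4 mm. Origin: centre of its underside, on the bench; x away from the robot along the row of modules, y towards the lid's hinge, z up. Inside, a black socket strip along x at y = 0 (top at 30 mm) carries the modules. Catch: steel spring ball, middle of the -y wall's outside.
- relay_a (a joint): How far plug-in relay module A (nearest the robot in the row, at x = -60 mm in the enclosure's frame, y = 0) has been pushed in, m: 0 = 12 mm proud, 0.012 = fully home on its socket. It takes about 5 N to push, stays where it is left, and stops hard when home.
- relay_a_top (a point): Centre of the top face of module A: a blue block 34 x 34 mm, 24 mm high, with a white patch on top; while it is not home an orange shank shows below it. Fully home, this point is 54 mm above the enclosure's origin (z); up to 66 mm when proud. z is up, x and y as the enclosure's.
- relay_b (a joint): How far plug-in relay module B (middle of the row, at x = 0, y = 0) has been pushed in, m: 0 = 12 mm proud, 0.012 = fully home on its socket. It takes about 5 N to push, stays where it is left, and stops hard when home.
- relay_b_top (a point): Centre of the top face of module B: a blue block 34 x 34 mm, 24 mm high, with a white patch on top; while it is not home an orange shank shows below it. Fully home, this point is 54 mm above the enclosure's origin (z); up to 66 mm when proud. z is up, x and y as the enclosure's.
- relay_c (a joint): How far plug-in relay module C (farthest from the robot in the row, at x = +60 mm, y = 0) has been pushed in, m: 0 = 12 mm proud, 0.012 = fully home on its socket. It takes about 5 N to push, stays where it is left, and stops hard when home.
- relay_c_top (a point): Centre of the top face of module C: a blue block 34 x 34 mm, 24 mm high, with a white patch on top; while it is not home an orange shank shows below it. Fully home, this point is 54 mm above the enclosure's origin (z); up to 66 mm when proud. z is up, x and y as the enclosure's.
- lid (a joint): Angle of the enclosure's grey lid, rad: 0 = shut flat on the rim and held by the catch, 1.57 = upright, up to 2.1 = leaning back. Hinged along the enclosure's +y rim; stiff, it stays where it is left. The catch is met at about 0.06 rad and needs about 8 N more at the free edge to snap past; then it holds the lid down.
- lid_hinge (a point): Point on the lid's hinge line: middle of the enclosure's +y rim, 85 mm along the enclosure's y from its origin and 75.5 mm up. The hinge line is parallel to the enclosure's x. Its axes turn with the lid.
- lid_edge (a point): Middle of the lid's free edge, on its outer face, marked by an orange tab; 182 mm from the hinge line. Lid: 220 mm along the hinge, 6 mm thick (this point is 6 mm off the hinge plane, on the outer side); shut, it faces up, 81.5 mm above the bench. A 20 mm tongue with the catch tooth hangs from the tab.
- fuses: Two amber glass tube fuses, 10 mm thick, in a black holder 100 x 16 mm inside the enclosure, along its x at y = -50 mm, fixed. Origin under the holder, 6 mm above the bench; the glass reaches 32 mm above this origin. Fragile.
- solder_spool: Green solder spool standing on end, 54 mm across, 40 mm high, loose on the bench; origin under its centre. Bystander.
- screwdriver: Screwdriver 170 mm long lying on the bench along its own x, loose. Bystander.
- screw_jar: Small screw jar with a steel cap, 52 mm across, 60 mm high, loose on the bench; origin under its centre. Bystander.

How it is judged (in metres and radians):
On the way:
1. all three relay modules are fully home while the lid is still open (value of joint each of relay_a, relay_b, relay_c above 0.0103 m and value of joint lid above 0.6 rad), for 0.2 s.
At the end, for the whole second after the job is handed in: All three modules are within 1.7 mm of fully home, the lid is shut on its catch (angle under 0.03 rad, the catch being met at about 0.06), and spool, screwdriver and jar are within 30 mm of where they stood (value of joint each of relay_a, relay_b, relay_c above 0.0103 m and value of joint lid below 0.03 rad and distance of each of solder_spool, screwdriver, screw_jar from where it was at the start of the episode below 0.03 m); the robot touches nothing.
It fails at once if the glass fuses or their holder are pressed with more than 5 N (contact force between anything else and fuses above 5 N).
It fails at once if the spool or the jar is knocked over (angle between any of solder_spool, screw_jar's own z axis and vertical above 0.6 rad).
It also fails if it takes over 56 s, if anything falls off the work surface, if the arm or the gripper's body presses on something with over 40 N, if the wrist force passes 120 N, or if a joint passes its speed limit or range.

ROBOT

A 6-joint arm with a two-finger parallel gripper is mounted at the origin on the work surface. World frame = base frame: x ahead of the robot, y to its left, z up, the work surface at z = 0. Lengths are in mm, angles in rad, forces in N, time in s.
With the tool pointing down it reaches from about 300 to 775 mm from the base axis. Payload 14.6 kg.
Tool frame: the origin (TCP) lies midway between the tips of the shut fingers; the grasp point (between the pads) lies 19 mm behind it (manip.hold_point_z is the distance from the TCP to the grasp point, in mm); z points along the fingers, y is the direction in which the jaws open and shut (so a half turn about z gives the same grasp; the last joint's range is limited). The gripper opens to 94 mm and grips with 3 to 60 N. Pads are 16 mm wide; open, the fingers measure 119 mm over their backs; the gripper's body (75 mm by 177 mm) begins 78 mm behind the grasp point.
Start: joints at [1.036, 0.3, 1.521, -0, 1.321, -0.067], TCP at [248.004, 490.901, 205.446] pointing down, gripper open.
Joint ranges: [-3.03, 3.03], [-0.79, 2.21], [0.23, 2.52], [-1.04, 4.18], [0, 3.07], [-2.55, 2.55]. Speed limits (rad/s): [2.22, 2.22, 2.57, 3.14, 3.14, 3.14].

INTERFACE

Orientations are given as [roll, pitch, yaw] about the fixed x, y, z axes, in that order (R = Rz(yaw) Ry(pitch) Rx(roll)).
In Python, from cell import manip gives the robot as it stands.
- The arm moves only by the shell command python3 -m crank 'ROWS' [OPENING] [FORCE]. ROWS is JSON, a list of rows, each an object with "offset": the shift along the world's x, y, z in m, a list of three; "spin": the turn about the world's z in degrees. In form: [{"offset": [dx, dy, dz], "spin": spin}, ...]. A call has exactly 8 rows; each row is the pose to reach, as a shift and turn from the pose measured when the call began; what a row does not reach only later rows make up. A row lasts 1/12 s, in which the tool goes at most 41.7 mm and 7.16 degrees, less where a joint would pass 70% of its speed; a pose out of reach is approached as far as the arm can. A call with a gripper value outside its range is refused whole. OPENING is the opening, from 0 (shut) to 1 (fully open), set as the call begins (- or left out, the last holds). The fingers move at their own pace and stop on an object; FORCE is the grip in N (left out, the last holds). Time passes only in rows, so rows that repeat a pose let the fingers close, or fill a call up. It gives the time, the measured TCP pose, the force and the opening at its end, in the units of the state.
- manip.read_state(): the state, without advancing time (a new reading comes with each control period).
- manip.camera(name): name is "scene" or "top" or "wrist"; returns a dict with "pixels" (480x640x3 uint8, red, green, blue), "fx", "fy", "cx", "cy" (pixels), "extrinsics" (4x4, takes a point from world to camera coordinates); the wrist camera has in their place "hand_eye" (4x4, takes a point from camera to tool coordinates, whose origin is the TCP and whose axes are the flange's). Camera axes: x right, y down, z forward; pixel columns grow to the right and rows downward; lengths in mm; the calibration is good to about 2 mm. A picture is of the moment at which its call begins: read the wrist's pose just before it. There is no depth.
- manip.sign_off(): hands the job in, once; it reports no verdict.
Trained networks look in a picture, given as the dict that the camera call returned (one of the last four; its "shot" number tells which), for a name from the list of things; names that differ only in an ending like _2 or _b are one class to them, and where a whole thing is asked for, a point or a joint stands for the part that bears it (a point fixed in the world has none). Each returns a list of dicts, best first, with "conf" (0 to 1); they miss things now and then, are a little off and sometimes report something else, mostly with a low value. They report only what shows in the picture. A call takes as long as a camera call.
- manip.search_frame(picture, name): "location" ([x, y, z] in mm, in world coordinates, good to about 4 mm: the middle of the surface that is visible of it).
- manip.masks_of(picture, name): "mask" (480x640 bool, what is visible of it).
The state is a dict: "clock": time; "joints": joint angles; "qd": joint speeds; "effort": joint torques, N m; "eef_pos": TCP position; "eef_rot": TCP orientation; "wrist_force": force on the tool from outside, world axes, zero at the start; "moment": the same for the moment, N m; "finger_gap": finger opening in mm.
Only numpy, scipy, OpenCV 4.12 (cv2) and the standard library are available. Lean on these libraries where they do the work, as an engineer would, in place of code of your own. Each camera call takes 0.05 s, during which the arm holds its last target. There are 200 camera calls.

## Working session

There is one attempt and no reset: what is moved stays moved. The work goes in short steps, Python scripts to look and compute and a shell command to move; the robot and the scene stay as the last step left them, time stands still between calls to the robot, and variables do not carry over. Pictures are saved under pics/ and viewed, about 8 in all and at most 12, crops included, and the job is handed in when it is done.

```bash
mkdir -p pics; python3 - <<'E'
from cell import manip
import cv2,numpy as np
s=manip.read_state();print(s)
ims=[]
for c in("scene","top"):
    p=manip.camera(c);ims.append(p["pixels"])
    print(c,p["fx"],p["cx"],p["cy"],np.round(p["extrinsics"],3).tolist())
    for n in["enclosure","relay_a","relay_a_top","lid","lid_edge","lid_hinge","fuses","solder_spool","screwdriver","screw_jar"]:
        try:print(n,[(np.round(d["location"]).tolist(),round(d["conf"],2)) for d in manip.search_frame(p,n)][:4])
        except Exception as e:print(n,e)
    cv2.imwrite(f"pics/{c}1.png",p["pixels"][:,:,::-1])
E
```

```text
{'clock': 0.0, 'joints': array([ 1.03643111e+00,  3.00467400e-01,  1.52156061e+00,  3.36058040e-06,
        1.32071075e+00, -6.65912197e-02]), 'qd': array([ 0.00038811,  0.00065323,  0.00117365, -0.00041489,  0.00031351,
        0.0010692 ]), 'effort': array([-5.38113436e-04, -5.31809449e+01, -3.52719498e+01,  7.06688385e-02,
        2.44615262e-02, -1.13250030e-04]), 'eef_pos': array([247.86145561, 490.69509969, 204.89702175]), 'eef_rot': array([-3.14044930e+00, -7.95125218e-05,  2.67381777e+00]), 'wrist_force': array([ 0.29920667,  0.75924342, -0.05742466]), 'moment': array([0.03469414, 0.01371653, 0.02056819]), 'finger_gap': 94.0788123595936}
scene 437.8842094216701 318.09233373675613 238.51440545046606 [[0.456, 0.89, -0.018, -176.465], [0.636, -0.34, -0.692, -354.165], [-0.622, 0.304, -0.722, 1124.775], [0.0, 0.0, 0.0, 1.0]]
enclosure [([535.0, 16.0, 79.0], 0.86)]
relay_a [([504.0, -85.0, 66.0], 0.79), ([609.0, -47.0, 61.0], 0.78), ([558.0, -69.0, 59.0], 0.7)]
relay_a_top [([501.0, -85.0, 63.0], 0.96)]
lid [([515.0, 49.0, 170.0], 0.68), ([577.0, -225.0, 50.0], 0.68)]
lid_edge [([
[... 425 characters left out ...]
4073687728942 314.7859309985541 239.11395274402858 [[0.01, -1.0, -0.002, -81.754], [-0.979, -0.009, -0.205, 586.165], [0.205, 0.004, -0.979, 827.575], [0.0, 0.0, 0.0, 1.0]]
enclosure [([530.0, -12.0, 58.0], 0.62)]
relay_a [([548.0, -62.0, 64.0], 0.96), ([490.0, -82.0, 64.0], 0.73), ([603.0, -42.0, 59.0], 0.65)]
relay_a_top [([492.0, -84.0, 68.0], 0.92), ([758.0, -30.0, 37.0], 0.22)]
lid []
lid_edge [([496.0, 49.0, 184.0], 0.91)]
lid_hinge [([503.0, 45.0, 182.0], 0.8), ([493.0, -79.0, 63.0], 0.33)]
fuses [([565.0, -108.0, 33.0], 0.82)]
solder_spool [([755.0, -29.0, 39.0], 0.85)]
screwdriver [([704.0, -222.0, 21.0], 0.92)]
screw_jar [([556.0, -215.0, 62.0], 0.87), ([600.0, -38.0, 56.0], 0.73)]
```

View pics/scene1.png

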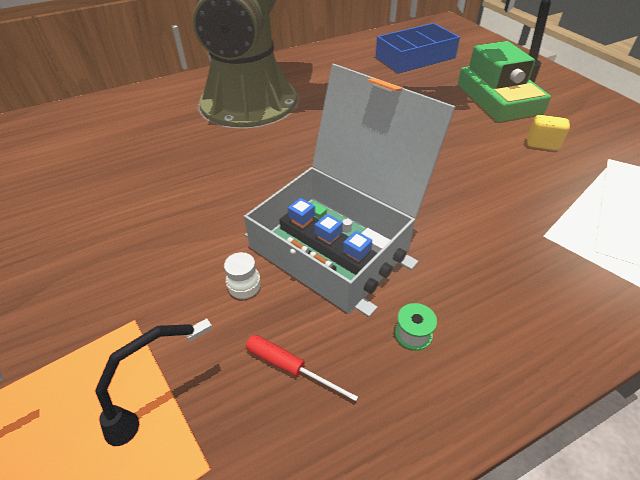

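View pics/top1.png

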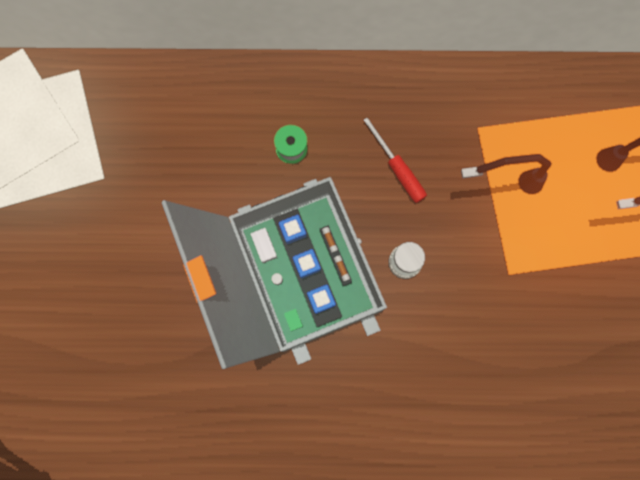

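The scene view shows modules A, B and C at about (301,208), (328,229) and (357,243). The lid is open with its orange tab at (385,84), and the catch is on the jar side. The top view shows the modules at (321,299), (307,263) and (292,228), with the tab at (201,279). Next I'll triangulate these.

```bash
cat > h.py <<'E'
from cell import manip
import cv2,numpy as np
def blobs(im,kind,amin=20):
    h=cv2.cvtColor(np.ascontiguousarray(im),cv2.COLOR_RGB2HSV)
    m=cv2.inRange(h,(105,120,60),(125,255,255)) if kind=="blue" else cv2.inRange(h,(5,200,120),(20,255,255))
    n,l,st,c=cv2.connectedComponentsWithStats(m)
    return [(np.round(c[i],1).tolist(),int(st[i,4])) for i in range(1,n) if st[i,4]>amin]
def P(p):
    return np.array([[p["fx"],0,p["cx"]],[0,p["fy"],p["cy"]],[0,0,1]])@np.array(p["extrinsics"])[:3]
def tri(Ps,uvs):
    x=cv2.triangulatePoints(Ps[0],Ps[1],np.array(uvs[0],float).reshape(2,1),np.array(uvs[1],float).reshape(2,1))
    return (x[:3]/x[3]).ravel()
E
python3 - <<'E'
from h import *
ps={c:manip.camera(c) for c in("scene","top")}
def white(im,uv):
    u,v=uv; w=im[v-9:v+10,u-9:u+10].min(2)>190
    n,l,st,c=cv2.connectedComponentsWithStats(w.astype(np.uint8))
    i=1+np.argmax(st[1:,4]); return c[i]+[u-9,v-9]
Ps=[P(ps["scene"]),P(ps["top"])]
T=[]
for n,a,b in(("A",(301,208),(321,299)),("B",(328,229),(307,263)),("C",(357,243),(292,228))):
    uv=[white(ps["scene"]["pixels"],a),white(ps["top"]["pixels"],b)]
    t=tri(Ps,uv);T.append(t);print(n,np.round(uv,1).tolist(),t.round(1))
ax=T[2]-T[0];yaw=np.arctan2(ax[1],ax[0]);print("yaw",np.degrees(yaw),np.linalg.norm(ax[:2]))
for c in ps:print(c,[b for b in blobs(ps[c]["pixels"],"orange") if b[1]<3000])
E
```

```text
A [[300.8, 205.5], [320.8, 298.1]] [494.5 -86.5  66.6]
B [[328.2, 223.0], [306.1, 262.1]] [550.1 -63.4  62.3]
C [[357.6, 239.9], [291.8, 227.3]] [605.1 -40.3  61.5]
yaw 22.645464259730417 119.87699795376408
scene []
top [([632.0, 159.2], 93), ([507.1, 187.6], 102), ([600.7, 221.4], 127)]
```

```bash
python3 -m crank '[{"offset":[0.01,-0.02,0.03],"spin":-5},{"offset":[0.025,-0.045,0.06],"spin":-10},{"offset":[0.04,-0.075,0.09],"spin":-15},{"offset":[0.055,-0.105,0.11],"spin":-20},{"offset":[0.075,-0.14,0.125],"spin":-25},{"offset":[0.095,-0.175,0.135],"spin":-30},{"offset":[0.115,-0.21,0.135],"spin":-35},{"offset":[0.135,-0.245,0.135],"spin":-41}]' 0 40; python3 -m crank '[{"offset":[0.018,-0.035,0],"spin":0},{"offset":[0.036,-0.07,0],"spin":0},{"offset":[0.054,-0.105,0],"spin":0},{"offset":[0.072,-0.14,0],"spin":0},{"offset":[0.09,-0.175,0],"spin":0},{"offset":[0.108,-0.21,0],"spin":0},{"offset":[0.126,-0.245,0],"spin":0},{"offset":[0.144,-0.28,0],"spin":0}]'
```

```text
clock: 1.87
eef_pos: [383.6, 244.2, 341.3]
eef_rot: [3.14, -0.0, 1.955]
wrist_force: [1.1, 1.1, -0.2]
finger_gap: 43.9
clock: 2.53
eef_pos: [528.1, -37.9, 341.5]
eef_rot: [3.139, -0.0, 1.954]
wrist_force: [0.9, 0.3, 0.2]
finger_gap: 0.4
```

```bash
cat >> h.py <<'E'
from scipy.spatial.transform import Rotation as R
def wrist():
    s=manip.read_state();p=manip.camera("wrist")
    T=np.eye(4);T[:3,:3]=R.from_euler("xyz",s["eef_rot"]).as_matrix();T[:3,3]=s["eef_pos"]
    M=T@np.array(p["hand_eye"])   # cam->world
    return s,p,M
def ray(p,M,uv,z):
    d=M[:3,:3]@np.array([(uv[0]-p["cx"])/p["fx"],(uv[1]-p["cy"])/p["fy"],1])
    return M[:3,3]+d*(z-M[2,3])/d[2]
E
python3 - <<'E'
from h import *
s,p,M=wrist()
print(M.round(2).tolist(),s["eef_pos"])
for n in("relay_a","relay_a_top","lid_edge","enclosure","fuses"):print(n,[(np.round(d["location"],1).tolist(),round(d["conf"],2)) for d in manip.search_frame(p,n)][:4])
m=[d["mask"] for d in manip.masks_of(p,"relay_a")]
for k in m:
    v,u=np.nonzero(k); w=p["pixels"].min(2)>190; w=w&cv2.dilate(k.astype(np.uint8),np.ones((5,5))).astype(bool)
    vv,uu=np.nonzero(w); 
    if len(uu): print(len(uu),uu.mean(),vv.mean(),ray(p,M,(uu.mean(),vv.mean()),64).round(1))
cv2.imwrite("pics/w1.png",p["pixels"][:,:,::-1])
E
```

```text
[[0.93, 0.36, 0.11, 496.69], [0.37, -0.89, -0.26, 41.02], [0.0, 0.29, -0.96, 521.16], [0.0, 0.0, 0.0, 1.0]] [528.06896397 -37.87574703 341.45914002]
relay_a [([495.8, -79.8, 69.3], 0.71), ([606.6, -38.7, 63.9], 0.7), ([548.5, -56.6, 60.4], 0.57)]
relay_a_top [([492.3, -79.4, 63.4], 0.92)]
lid_edge []
enclosure [([530.4, 2.1, 69.2], 0.92), ([501.8, 51.8, 209.7], 0.23), ([573.5, -106.9, 26.2], 0.2)]
fuses [([568.7, -105.2, 28.9], 0.59)]
65 329.2769230769231 207.30769230769232 [555.2 -55.6  64. ]
208 377.90865384615387 207.95673076923077 [608.1 -35.   64. ]
```

View pics/w1.png

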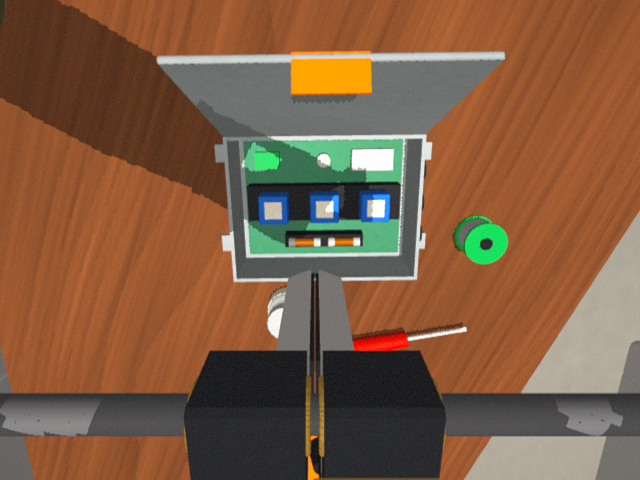

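The wrist view shows A at (273,209), B at (324,208), C at (375,207), the fuse row at y≈241, and the lid tab at (331,73). I'll fuse these positions with the triangulation and estimate the lid angle.

```bash
python3 - <<'E'
from h import *
s,p,M=wrist()
for n,uv,z in(("A",(273,209),66),("B",(324,208),63),("C",(375,207),62),("rim near",(235,281),75),("rim far",(417,278),75)):print(n,ray(p,M,uv,z).round(1))
E=np.linalg.inv(M)
top=manip.camera("top")
K=np.array([[p["fx"],0,p["cx"]],[0,p["fy"],p["cy"]],[0,0,1]])
h=cv2.cvtColor(np.ascontiguousarray(p["pixels"]),cv2.COLOR_RGB2HSV)
c=np.array([552,-61,0]);y=np.radians(22.6);ey=np.array([-np.sin(y),np.cos(y),0]);ez=np.array([0,0,1])
for a in np.arange(1.4,2.1,.1):
    e=c+85*ey+75.5*ez+182*(-np.cos(a)*ey+np.sin(a)*ez)+6*(np.sin(a)*ey+np.cos(a)*ez)
    q=K@(E@np.append(e,1))[:3];t=P(top)@np.append(e,1)
    print(round(a,1),e.round(),(q[:2]/q[2]).round(),(t[:2]/t[2]).round())
E
```

```text
A [494.5 -78.5  66. ]
B [549.3 -55.8  63. ]
C [604.2 -32.5  62. ]
rim near [ 483.3 -176.7   75. ]
rim far [684.3 -91.   75. ]
1.4 [529.  -6. 256.] [332. 198.] [255. 253.]
1.5 [522.  11. 257.] [332. 172.] [241. 258.]
1.6 [515.  28. 257.] [332. 143.] [227. 264.]
1.7 [508.  45. 255.] [332. 114.] [213. 269.]
1.8 [501.  61. 251.] [332.  85.] [199. 275.]
1.9 [495.  77. 246.] [331.  56.] [187. 281.]
2.0 [488.  92. 238.] [331.  29.] [175. 287.]
2.1 [482. 107. 230.] [331.   5.] [165. 293.]
```

```bash
python3 -m crank '[{"offset":[-0.005,-0.006,-0.034],"spin":0.3},{"offset":[-0.01,-0.013,-0.068],"spin":0.7},{"offset":[-0.015,-0.019,-0.102],"spin":0.7},{"offset":[-0.02,-0.026,-0.136],"spin":0.7},{"offset":[-0.025,-0.032,-0.17],"spin":0.7},{"offset":[-0.03,-0.039,-0.2],"spin":0.7},{"offset":[-0.034,-0.044,-0.231],"spin":0.7},{"offset":[-0.034,-0.044,-0.236],"spin":0.7}]'; python3 - <<'E'
from h import *
s,p,M=wrist();print(s["eef_pos"],s["wrist_force"],s["eef_rot"])
for n in("relay_a","relay_a_top"):print(n,[(np.round(d["location"],1).tolist(),round(d["conf"],2)) for d in manip.search_frame(p,n)][:4])
q=np.linalg.inv(M)@np.append(s["eef_pos"],1);print("tcp px",q[0]/q[2]*p["fx"]+p["cx"],q[1]/q[2]*p["fy"]+p["cy"])
cv2.imwrite("pics/w2.png",p["pixels"][:,:,::-1])
E
```

```text
clock: 3.65
eef_pos: [490.7, -78.3, 101.7]
eef_rot: [-3.139, -0.004, 1.969]
wrist_force: [-1.0, 0.0, -0.9]
finger_gap: 0.5
[490.65023279 -78.28128452 101.70663446] [-1.04383952  0.03683243 -0.93300662] [-3.13878897 -0.00357513  1.96861362]
relay_a [([493.4, -73.0, 69.0], 0.87), ([601.5, -41.4, 56.5], 0.68), ([545.9, -57.9, 61.8], 0.56)]
relay_a_top [([490.8, -71.5, 63.9], 0.82)]
tcp px 312.8014924152142 289.3913841585022
```

View pics/w2.png

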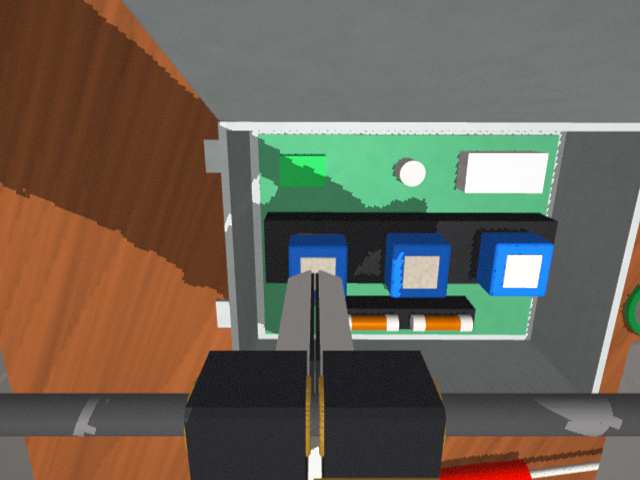

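```bash
python3 - <<'E'
from h import *
s,p,M=wrist()
for n,uv in(("A",(319,273)),("B",(421,272)),("C",(522,271)),("tip front edge",(315,272))):print(n,[ray(p,M,uv,z).round(1).tolist() for z in(60,66,101)])
E
```

```text
A [[501.9, -87.5, 60.0], [500.9, -85.2, 66.0], [494.6, -71.7, 101.0]]
B [[558.8, -62.9, 60.0], [556.2, -61.3, 66.0], [541.1, -51.6, 101.0]]
C [[615.0, -38.6, 60.0], [611.0, -37.6, 66.0], [587.2, -31.6, 101.0]]
tip front edge [[499.4, -87.8, 60.0], [498.4, -85.5, 66.0], [492.5, -71.9, 101.0]]
```

```bash
python3 -m crank '[{"offset":[0.006,-0.005,-0.014],"spin":0},{"offset":[0.006,-0.005,-0.026],"spin":0},{"offset":[0.006,-0.005,-0.032],"spin":0},{"offset":[0.006,-0.005,-0.036],"spin":0},{"offset":[0.006,-0.005,-0.04],"spin":0},{"offset":[0.006,-0.005,-0.043],"spin":0},{"offset":[0.006,-0.005,-0.046],"spin":0},{"offset":[0.006,-0.005,-0.0465],"spin":0}]'
```

```text
clock: 4.52
eef_pos: [500.9, -83.4, 61.5]
eef_rot: [3.136, 0.002, 1.969]
wrist_force: [0.0, 2.2, 5.2]
finger_gap: 0.4
```

```bash
python3 -m crank '[{"offset":[-0.002,0,-0.003],"spin":0},{"offset":[-0.002,0,-0.005],"spin":0},{"offset":[-0.002,0,-0.007],"spin":0},{"offset":[-0.002,0,-0.008],"spin":0},{"offset":[-0.002,0,-0.009],"spin":0},{"offset":[-0.002,0,-0.009],"spin":0},{"offset":[-0.002,0,-0.009],"spin":0},{"offset":[-0.002,0,-0.009],"spin":0}]'
```

```text
clock: 5.18
eef_pos: [499.7, -83.6, 54.0]
eef_rot: [3.134, 0.003, 1.969]
wrist_force: [-1.0, 1.8, 19.9]
finger_gap: 0.7
```

```bash
python3 -m crank '[{"offset":[0,0,0.015],"spin":0},{"offset":[0.005,0.002,0.03],"spin":0},{"offset":[0.022,0.009,0.03],"spin":0},{"offset":[0.04,0.016,0.03],"spin":0},{"offset":[0.055,0.023,0.028],"spin":0},{"offset":[0.055,0.023,0.022],"spin":0},{"offset":[0.055,0.023,0.018],"spin":0},{"offset":[0.055,0.023,0.016],"spin":0}]'; python3 - <<'E'
from h import *
s,p,M=wrist();print(s["eef_pos"],s["wrist_force"],s["eef_rot"])
cv2.imwrite("pics/w3.png",p["pixels"][:,:,::-1])
E
```

```text
clock: 5.85
eef_pos: [553.4, -60.7, 68.6]
eef_rot: [3.137, 0.002, 1.969]
wrist_force: [-0.7, 0.9, -0.6]
finger_gap: 1.0
[553.40987188 -60.66738765  68.60371404] [-0.70455284  0.85297229 -0.64806995] [3.13659790e+00 2.03636132e-03 1.96903859e+00]
```

View pics/w3.png

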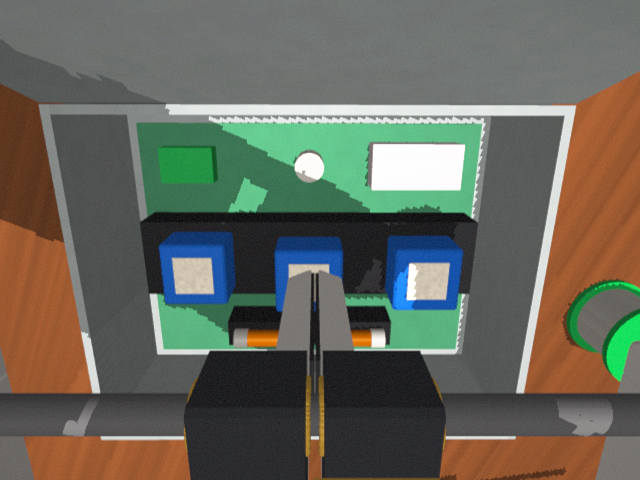

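The tip is at (315,275), centred on B, and A looks home. Pushing B next.

```bash
python3 -m crank '[{"offset":[-0.001,0,-0.004],"spin":0},{"offset":[-0.001,0,-0.008],"spin":0},{"offset":[-0.001,0,-0.012],"spin":0},{"offset":[-0.001,0,-0.015],"spin":0},{"offset":[-0.001,0,-0.0165],"spin":0},{"offset":[-0.001,0,-0.0165],"spin":0},{"offset":[-0.001,0,-0.0165],"spin":0},{"offset":[-0.001,0,-0.0165],"spin":0}]'
```

```text
clock: 6.57
eef_pos: [552.2, -61.1, 53.9]
eef_rot: [3.137, 0.003, 1.969]
wrist_force: [-13.3, -0.7, 24.7]
finger_gap: 0.3
```

```bash
python3 -m crank '[{"offset":[0,0,0.015],"spin":0},{"offset":[0.005,0.002,0.03],"spin":0},{"offset":[0.022,0.009,0.03],"spin":0},{"offset":[0.04,0.016,0.03],"spin":0},{"offset":[0.055,0.023,0.028],"spin":0},{"offset":[0.055,0.023,0.022],"spin":0},{"offset":[0.055,0.023,0.018],"spin":0},{"offset":[0.055,0.023,0.016],"spin":0}]';python3 -m crank '[{"offset":[0,0,-0.004],"spin":0},{"offset":[0,0,-0.008],"spin":0},{"offset":[0,0,-0.012],"spin":0},{"offset":[0,0,-0.015],"spin":0},{"offset":[0,0,-0.0165],"spin":0},{"offset":[0,0,-0.0165],"spin":0},{"offset":[0,0,-0.0165],"spin":0},{"offset":[0,0,-0.0165],"spin":0}]'
```

```text
clock: 7.23
eef_pos: [606.1, -38.3, 68.6]
eef_rot: [3.138, 0.002, 1.969]
wrist_force: [0.3, 0.2, -0.0]
finger_gap: 0.6
clock: 7.9
eef_pos: [605.9, -38.7, 54.0]
eef_rot: [3.138, 0.002, 1.969]
wrist_force: [-13.8, -0.7, 24.1]
finger_gap: 0.4
```

```bash
python3 -m crank '[{"offset":[0,0,0.02],"spin":0},{"offset":[0,0,0.055],"spin":0},{"offset":[0,0,0.09],"spin":0},{"offset":[0,0,0.125],"spin":0},{"offset":[0,0,0.16],"spin":0},{"offset":[0,0,0.195],"spin":0},{"offset":[0,0,0.23],"spin":0},{"offset":[0,0,0.25],"spin":0}]';python3 -m crank '[{"offset":[-0.021,0.025,0.01],"spin":0},{"offset":[-0.042,0.05,0.01],"spin":0},{"offset":[-0.063,0.075,0.01],"spin":0},{"offset":[-0.084,0.1,0.01],"spin":0},{"offset":[-0.105,0.125,0.01],"spin":0},{"offset":[-0.128,0.152,0.01],"spin":0},{"offset":[-0.128,0.152,0.01],"spin":0},{"offset":[-0.128,0.152,0.005],"spin":0}]'; python3 - <<'E'
from h import *
p=manip.camera("scene");cv2.imwrite("pics/s2.png",p["pixels"][:,:,::-1])
E
```

```text
clock: 8.57
eef_pos: [606.3, -38.8, 308.2]
eef_rot: [3.134, 0.004, 1.968]
wrist_force: [0.6, -0.3, 0.2]
finger_gap: 0.3
clock: 9.23
eef_pos: [478.0, 114.2, 314.1]
eef_rot: [3.132, 0.005, 1.971]
wrist_force: [0.5, 0.0, 1.4]
finger_gap: 0.7
```

View pics/s2.png

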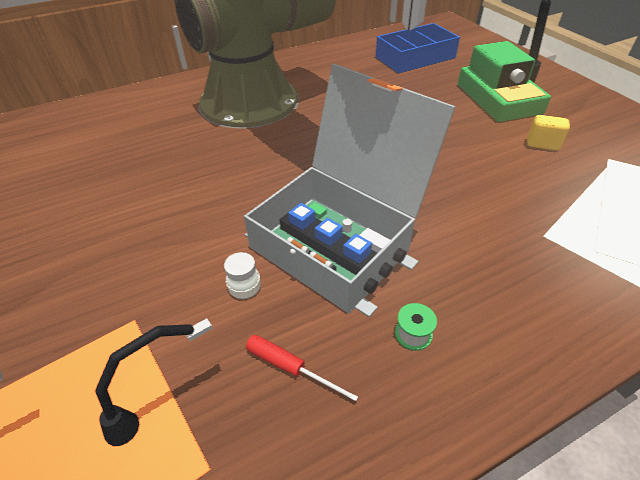

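The fingers show behind the lid at about (412,28), the modules look home, and the lid is still open. Now I'll go down behind it and swing it over.

```bash
python3 -m crank '[{"offset":[0,0,-0.02],"spin":0},{"offset":[0,0,-0.05],"spin":0},{"offset":[0,0,-0.08],"spin":0},{"offset":[0,0,-0.092],"spin":0},{"offset":[0.003,-0.007,-0.092],"spin":0},{"offset":[0.006,-0.014,-0.092],"spin":0},{"offset":[0.009,-0.021,-0.092],"spin":0},{"offset":[0.012,-0.028,-0.092],"spin":0}]';python3 -m crank '[{"offset":[0.004,-0.009,0],"spin":0},{"offset":[0.008,-0.018,0],"spin":0},{"offset":[0.012,-0.028,0],"spin":0},{"offset":[0.015,-0.037,0],"spin":0},{"offset":[0.019,-0.046,0],"spin":0},{"offset":[0.023,-0.055,0],"spin":0},{"offset":[0.027,-0.065,0],"spin":0},{"offset":[0.031,-0.074,0],"spin":0}]'
```

```text
clock: 9.95
eef_pos: [491.3, 84.1, 221.4]
eef_rot: [3.132, 0.005, 1.969]
wrist_force: [-0.5, 0.4, 0.2]
finger_gap: 0.3
clock: 10.62
eef_pos: [522.6, 9.0, 221.2]
eef_rot: [3.133, 0.005, 1.969]
wrist_force: [-0.6, 1.0, -0.7]
finger_gap: 0.4
```

```bash
python3 -m crank '[{"offset":[0.006,-0.015,-0.002],"spin":0},{"offset":[0.012,-0.03,-0.004],"spin":0},{"offset":[0.016,-0.04,-0.008],"spin":0},{"offset":[0.02,-0.049,-0.012],"spin":0},{"offset":[0.024,-0.058,-0.016],"spin":0},{"offset":[0.028,-0.068,-0.021],"spin":0},{"offset":[0.028,-0.068,-0.021],"spin":0},{"offset":[0.028,-0.068,-0.021],"spin":0}]'; python3 - <<'E'
from h import *
p=manip.camera("scene");cv2.imwrite("pics/s3.png",p["pixels"][:,:,::-1])
E
```

```text
clock: 11.28
eef_pos: [550.6, -59.3, 199.8]
eef_rot: [3.133, 0.005, 1.968]
wrist_force: [0.1, 0.2, 0.9]
finger_gap: 0.3
```

View pics/s3.png

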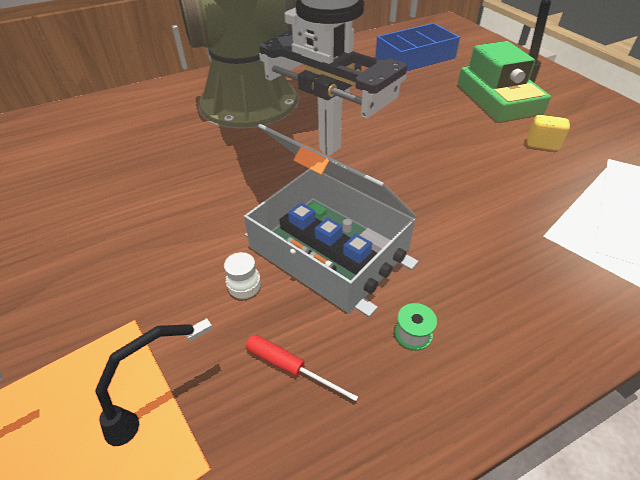

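The lid is following the fingers, with its edge at about (320,150). I'll continue along the arc.

```bash
python3 -m crank '[{"offset":[0.008,-0.018,-0.014],"spin":0},{"offset":[0.015,-0.035,-0.029],"spin":0},{"offset":[0.02,-0.047,-0.049],"spin":0},{"offset":[0.025,-0.06,-0.07],"spin":0},{"offset":[0.027,-0.065,-0.084],"spin":0},{"offset":[0.029,-0.07,-0.096],"spin":0},{"offset":[0.029,-0.07,-0.096],"spin":0},{"offset":[0.029,-0.07,-0.096],"spin":0}]'
```

```text
clock: 12.0
eef_pos: [579.6, -128.6, 104.4]
eef_rot: [3.133, 0.005, 1.969]
wrist_force: [0.3, -0.3, 0.6]
finger_gap: 0.4
```

```bash
python3 -m crank '[{"offset":[0.004,-0.009,-0.004],"spin":0},{"offset":[0.004,-0.009,-0.009],"spin":0},{"offset":[0.004,-0.009,-0.013],"spin":0},{"offset":[0.004,-0.009,-0.017],"spin":0},{"offset":[0.004,-0.009,-0.02],"spin":0},{"offset":[0.004,-0.009,-0.023],"spin":0},{"offset":[0.004,-0.009,-0.0245],"spin":0},{"offset":[0.004,-0.009,-0.0245],"spin":0}]'
```

```text
clock: 12.67
eef_pos: [583.9, -137.6, 81.5]
eef_rot: [3.132, 0.006, 1.969]
wrist_force: [-6.3, 0.7, 17.1]
finger_gap: 0.5
```

```bash
python3 -m crank '[{"offset":[0,0,-0.002],"spin":0},{"offset":[0,0,-0.003],"spin":0},{"offset":[0,0,-0.003],"spin":0},{"offset":[0,0,-0.003],"spin":0},{"offset":[0,0,-0.003],"spin":0},{"offset":[0,0,-0.003],"spin":0},{"offset":[0,0,-0.003],"spin":0},{"offset":[0,0,-0.003],"spin":0}]'; python3 -m crank '[{"offset":[0,0,0.015],"spin":0},{"offset":[0,0,0.04],"spin":0},{"offset":[0,0,0.07],"spin":0},{"offset":[0,0,0.105],"spin":0},{"offset":[0,0,0.14],"spin":0},{"offset":[0,0,0.17],"spin":0},{"offset":[0,0,0.2],"spin":0},{"offset":[0,0,0.22],"spin":0}]'; python3 - <<'E'
from h import *
p=manip.camera("scene")
for n in["lid_edge","solder_spool","screwdriver","screw_jar"]:print(n,[(np.round(d["location"]).tolist(),round(d["conf"],2)) for d in manip.search_frame(p,n)][:2])
cv2.imwrite("pics/s4.png",cv2.resize(p["pixels"][120:420,180:480,::-1],None,fx=2,fy=2))
E
```

```text
clock: 13.33
eef_pos: [584.1, -137.6, 81.3]
eef_rot: [3.131, 0.007, 1.969]
wrist_force: [-12.9, 1.8, 30.9]
finger_gap: 0.5
clock: 14.0
eef_pos: [584.2, -137.3, 304.2]
eef_rot: [3.129, 0.008, 1.969]
wrist_force: [0.2, -0.9, 0.3]
finger_gap: 0.4
lid_edge [([569.0, -76.0, 80.0], 0.57)]
solder_spool [([769.0, -38.0, 40.0], 0.86)]
screwdriver [([716.0, -222.0, 23.0], 0.95)]
screw_jar [([576.0, -223.0, 49.0], 0.96)]
```

View pics/s4.png

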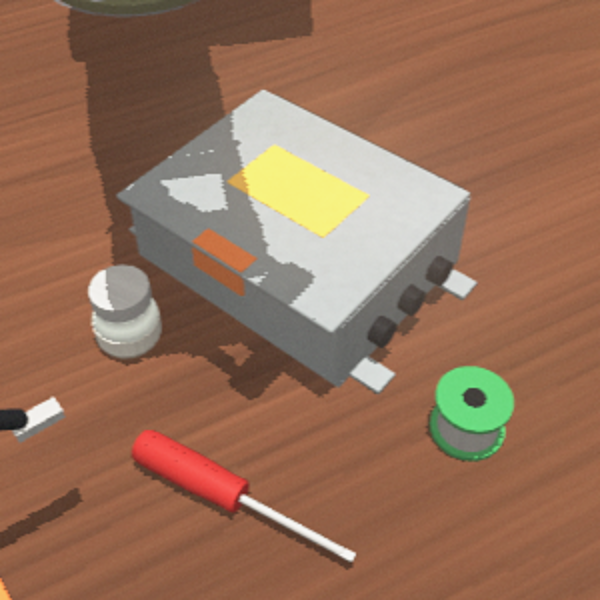

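The lid sits flat, with its tab at (222,255) in the crop. The bystanders haven't moved and the arm is clear, so I'm handing in.

```bash
python3 -c "
from cell import manip
print(manip.sign_off())"
```

```text
the job is handed in; nothing more can be done
None
```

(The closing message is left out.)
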